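# Turn the wide extraction inlet down one stop

### The job

At this hat-block sanding bench two extraction inlets stand side by side, each with a shutter plate that slides across the port in its top. Take the wider inlet, whose port stands fully open, and slide its shutter by its upright tab one stop on, until it clicks in at the middle stop with half the port covered. Let go of it there, and leave the narrower inlet's shutter where it is.

Things in the scene. Friction and masses are not known exactly. Their poses are not given: they have to be found in the camera images.
- wide_tab (a point): Centre of the wide inlet's upright aluminium tab: 45 mm wide (y), 12 thick (x), 50 tall; 25 mm above the plate, 101 above the bench. x: sliding direction, open to shut; z up. Plate 100 x 106 mm, front edge 85 mm ahead; rails 4 mm above it. Dark grey box 210 long, 140 wide, 70 high, 80 mm round port centred 130 mm ahead when open. Nothing else within 60 mm of the tab.
- wide_shutter (a joint): Travel of the wide inlet's shutter, m: 0 open (start), 0.045 middle stop (front edge over the port's middle), 0.090 shut. Spring-indexed stops at these three only: leaving one takes up to about 8 N; half-way to the next, the spring draws it on. Let go within 15 mm of a stop, it settles there within about 3 mm.
- narrow_tab (a point): Centre of the narrow inlet's upright tab, 30 mm wide (y), 12 thick (x), 50 tall, 101 mm above the bench; x: its sliding direction, z up. Same kind of dark grey box, as long and high, but 95 mm wide, with a 45 mm port and a plate 61 mm wide. To be left alone.
- narrow_shutter (a joint): Travel of the narrow inlet's shutter, m: 0 open, 0.090 shut. No stops: friction (about 4 N) keeps it wherever it was left, which differs each time. To be left alone.

How it is judged:
At the end, for the whole second after the job is handed in: The wide inlet's shutter rests, released, in its middle stop: its travel is 0.045 m to within 8 mm. The narrow inlet's shutter is within 10 mm of where it started (value of joint wide_shutter between 0.037 and 0.053 m and velocity of joint wide_shutter between -0.01 and 0.01 m/s and distance of narrow_tab from where it was at the start of the episode below 0.01 m); the robot touches nothing.
It fails at once if the narrow inlet's shutter is pushed more than 15 mm from where it was (distance of narrow_tab from where it was at the start of the episode above 0.015 m).
It also fails if it takes over 29 s, if anything falls off the work surface, if the arm or the gripper's body presses on something with over 40 N, if the wrist force passes 120 N, or if a joint passes its speed limit or range.

### The arm

A 7-joint arm with a two-finger parallel gripper is mounted at the origin on the work surface. World frame = base frame: x ahead of the robot, y to its left, z up, the work surface at z = 0. Lengths are in m, angles in rad, forces in N, time in s.
With the tool pointing down it reaches from about 0.4 to 0.85 m from the base axis. Payload 10.4 kg.
Tool frame: the origin (TCP) lies at the very end of the fingers, on their centre line; the grasp point (between the pads) lies 19 mm behind it (r.pinch_z is the distance from the TCP to the grasp point, in m); z points along the fingers, y is the line along which they close (so a half turn about z gives the same grasp; the last joint's range is limited). The gripper opens to 87 mm and grips with 3 to 60 N. Pads are 19 mm wide; open, the fingers measure 117 mm over their backs; the gripper's body (75 mm by 190 mm) begins 51 mm behind the grasp point.
Start: joints at [-1.145, 0.332, -0.065, 1.46, 0.022, 1.35, -0.088], TCP at [0.271, 0.563, 0.223] pointing down, gripper open.
Joint ranges: [-2.6, 2.6], [-0.5, 2.12], [-1.47, 1.34], [0.16, 2.42], [-1.27, 4.41], [0.06, 2.06], [-2.6, 2.6]. Speed limits (rad/s): [2.22, 2.22, 2.79, 2.79, 3.14, 3.14, 3.14].

### API

Orientations are given as a unit quaternion [x, y, z, w].
In Python, from bench import sensors, vision, r gives the robot as it stands.
- The arm moves only by the shell command python3 -m crank 'ROWS' [OPENING] [FORCE]. ROWS is JSON, a list of rows, each a list of 2 entries, a list of its own where there are three numbers: the shift along the tool's x, y, z normalised to -1 to 1, where 1 is 3 cm, then the turn about the tool's z normalised to -1 to 1, where 1 is 8 degrees. A call has 1 to 12 rows; each row shifts and turns the commanded pose from where the row before left it, along the tool's axes as they then stand; what a row does not reach is not made up. A row lasts 1/8 s, in which the tool goes at most 62.5 mm and 10.7 degrees, less where a joint would pass 70% of its speed; a pose out of reach is approached as far as the arm can. A call with a number of a shift or a turn outside -1 to 1 is refused whole. A call with a gripper value outside its range is refused whole. OPENING is the opening, from 0 (shut) to 1 (fully open), set as the call begins (- or left out, the last holds). The fingers move at their own pace and stop on an object; FORCE is the grip in N (left out, the last holds). Time passes only in rows, so rows that do not move let the fingers close. It gives the time, the measured TCP pose, the force, the opening and the grip force at its end, in the units of the state.
- sensors.read_state(): the state, without advancing time (a new reading comes with each control period).
- vision.camera(name): name is "scene" or "top"; returns the picture (420x560x3 uint8, red, green, blue); there is no depth.
- vision.camera_model(name): a dict with "vertical_fov" (degrees; the focal length in pixels is half the picture's height over the tangent of half this angle, whatever the lens; pixels are square), "cx", "cy" (the principal point, pixels), "dist" ([k1, k2, p1, p2, k3] as OpenCV has them; the pictures are not rectified), "camera_from_world" (4x4, takes a point from world to camera coordinates). Camera axes: x right, y down, z forward; pixel columns grow to the right and rows downward; lengths in m; the calibration is good to about 2 mm. A picture is of the moment at which its call begins. camera_model takes no time and is no camera call.
- r.close_job(): hands the job in; it is judged then, once.
The state is a dict: "time": time; "joint_positions": joint angles; "joint_vel": joint speeds; "joint_torque": joint torques, N m; "ee_pos": TCP position; "eef_rot": TCP orientation; "ft_force": force on the tool from outside, world axes, zero at the start; "torque": the same for the moment, N m; "width": finger opening in m; "grip_force": force on a finger pad.
Only numpy, scipy, OpenCV 4.12 (cv2) and the standard library are available. Lean on these libraries where they do the work, as an engineer would, in place of code of your own. Each camera call takes 0.05 s, during which the arm holds its last target. There are 200 camera calls.

## Working session

There is one attempt and no reset: what is moved stays moved. The work goes in short steps, Python scripts to look and compute and a shell command to move; the robot and the scene stay as the last step left them, time stands still between calls to the robot, and variables do not carry over. Pictures are saved under pics/ and viewed, at most 10 in all, crops included, and the job is handed in when it is done.

```bash
mkdir -p pics; python3 - <<'E'
from bench import sensors, vision, r
import cv2,numpy as np
for n in ("scene","top"):
    im=vision.camera(n); cv2.imwrite(f"pics/{n}0.png",im[:,:,::-1]); m=vision.camera_model(n); print(n,m)
s=sensors.read_state();print(s["time"],s["ee_pos"],s["eef_rot"],s["width"])
E
```

```text
scene {'vertical_fov': 51.4077103074615, 'cx': 281.2901154648465, 'cy': 207.31197292720745, 'dist': array([-0.05666855,  0.        ,  0.        ,  0.        ,  0.        ]), 'camera_from_world': array([[ 0.06985896,  0.99755303, -0.00276938, -0.00206917],
       [ 0.63840109, -0.04684031, -0.76827731, -0.24100309],
       [-0.76652708,  0.05190308, -0.64011116,  1.31924988],
       [ 0.        ,  0.        ,  0.        ,  1.        ]])}
top {'vertical_fov': 56.03623168523169, 'cx': 283.08892803001305, 'cy': 204.1733530845557, 'dist': array([-0.06809884,  0.        ,  0.        ,  0.        ,  0.        ]), 'camera_from_world': array([[ 0.0228929 , -0.99965361,  0.01298356, -0.0330995 ],
       [-0.98247639, -0.02489864, -0.18471654,  0.54887967],
       [ 0.18497583, -0.00852734, -0.98270607,  0.71278825],
       [ 0.        ,  0.        ,  0.        ,  1.        ]])}
0.1 [0.27101617 0.56282408 0.22184639] [ 2.22507709e-01  9.74930735e-01 -6.04660243e-04 -1.22050178e-04] 0.08686265265280933
```

View pics/scene0.png

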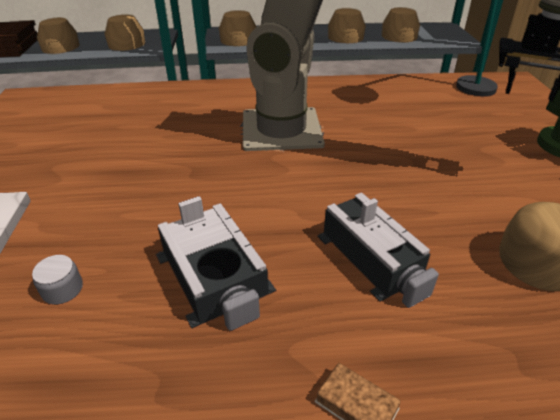

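View pics/top0.png

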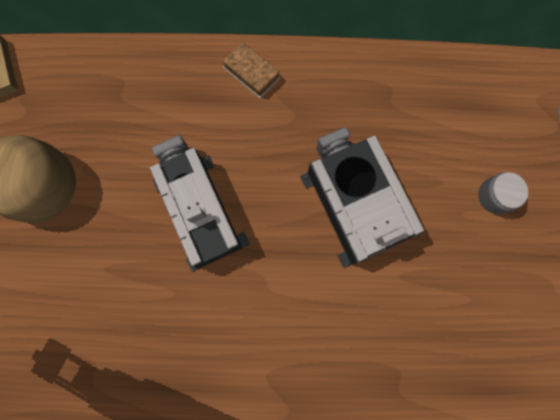

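The scene view shows the wide inlet at left (tab ~(192,211), port ~(218,263)). In the top view it is at right (tab ~(392,237), port ~(355,177)). I'll enlarge both.

```bash
python3 - <<'E'
import cv2,numpy as np
a=cv2.imread("pics/top0.png")[120:270,295:445]; b=cv2.imread("pics/scene0.png")[190:340,145:295]
cv2.imwrite("pics/crop.png",np.hstack([cv2.resize(x,(400,400)) if 0 else cv2.resize(x,None,fx=2.6667,fy=2.6667,interpolation=cv2.INTER_CUBIC) for x in(a,b)]))
E
```

```text
(no output)
```

View pics/crop.png

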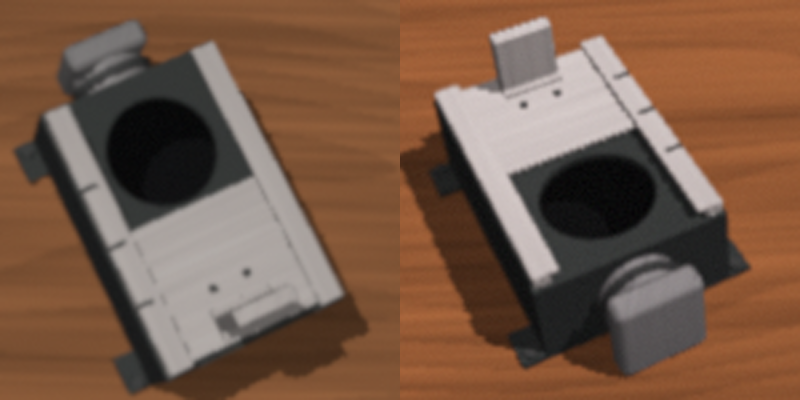

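The crops show the wide tab's top face at (266,312) in the top crop. Its front-face corners are (492,38), (550,22), (557,76) and (500,92) in the scene crop. The port is centred at (161,152), and the outer rail edges are clear.

```bash
cat > h.py <<'E'
import cv2,numpy as np
from bench import vision
def ray(n,p):
    m=vision.camera_model(n);f=210/np.tan(np.radians(m["vertical_fov"]/2))
    K=np.array([[f,0,m["cx"]],[0,f,m["cy"]],[0,0,1]]);q=cv2.undistortPoints(np.array([[p]],float),K,m["dist"])[0,0]
    T=m["camera_from_world"];R=T[:3,:3];return -R.T@T[:3,3],R.T@np.array([q[0],q[1],1])
def pl(n,p,z):
    o,d=ray(n,p);return (o+d*(z-o[2])/d[2]).round(4)
t=lambda u,v:(295+u/2.6667,120+v/2.6667)
s=lambda u,v:(145+(u-400)/2.6667,190+v/2.6667)
E
python3 - <<'E'
from h import *
from bench import sensors
a=pl("top",t(161,152),.07);b=pl("scene",s(598,197),.07);print("port",a,b)
for e in [((213,42),(343,295)),((45,115),(165,378))]:
    p,q=[pl("top",t(*x),.08) for x in e];d=p-q;print("rail",p,q,np.degrees(np.arctan2(d[1],d[0])))
for e in [((602,38),(720,212)),((436,90),(540,285))]:
    p,q=[pl("scene",s(*x),.08) for x in e];d=q-p;print("rail s",p,q,np.degrees(np.arctan2(d[1],d[0])))
p,q=pl("top",t(130,230),.077),pl("top",t(255,177),.077);print("front edge",p,q,np.degrees(np.arctan2(*(q-p)[1::-1]))+90)
print("tab top T",pl("top",t(266,312),.126),"S front edge",pl("scene",s(521,30),.126),"S base",pl("scene",s(529,84),.076))
from scipy.spatial.transform import Rotation as R
print(R.from_quat(sensors.read_state()["eef_rot"]).as_matrix().round(3))
# narrow tab
print("narrow",pl("top",(203,218),.126),pl("scene",(369,200),.126))
E
```

```text
port [ 0.6027 -0.1574  0.07  ] [ 0.6126 -0.1545  0.07  ]
rail [ 0.6839 -0.1948  0.08  ] [ 0.5006 -0.2827  0.08  ] 25.619662072613565
rail [ 0.625  -0.0726  0.08  ] [ 0.4407 -0.1566  0.08  ] 24.502484343182754
rail s [ 0.4522 -0.1566  0.08  ] [ 0.6413 -0.0716  0.08  ] 24.203803823619687
rail s [ 0.5047 -0.2787  0.08  ] [ 0.6946 -0.1867  0.08  ] 25.848587677004726
front edge [ 0.5436 -0.1334  0.077 ] [ 0.5843 -0.2234  0.077 ] 24.333539925160494
tab top T [ 0.4825 -0.2141  0.126 ] S front edge [ 0.4952 -0.2099  0.126 ] S base [ 0.4984 -0.2103  0.076 ]
[[-0.901  0.434 -0.001]
 [ 0.434  0.901 -0.001]
 [-0.    -0.001 -1.   ]]
narrow [0.5076 0.119  0.126 ] [0.5169 0.1378 0.126 ]
```

```bash
python3 - <<'E'
from h import *
for n,a,b in [("port",(161,152),(598,197)),("railR back",(343,295),(436,90)),("railL back",(165,378),(602,38)),("railR f",(213,42),(540,285)),("railL f",(45,115),(720,212)),("hole1",(213,288),(557,93)),("hole2",(247,272),(523,105)),("edgeL",(130,230),(635,130)),("edgeR",(255,177),(512,177))]:
    o,d=ray("top",t(*a));p,e=ray("scene",s(*b))
    x=np.linalg.lstsq(np.c_[d,-e],p-o,rcond=None)[0];u,v=o+d*x[0],p+e*x[1];print(n,((u+v)/2).round(4),np.linalg.norm(u-v).round(4))
print(ray("top",(280,210))[0],ray("scene",(280,210))[0])
E
```

```text
port [ 0.6048 -0.1572  0.0621] 0.0035
railR back [ 0.5009 -0.2817  0.0773] 0.0039
railL back [ 0.4411 -0.1581  0.071 ] 0.0006
railR f [ 0.6869 -0.1926  0.0717] 0.0084
railL f [ 0.6291 -0.0725  0.0667] 0.0022
hole1 [ 0.5046 -0.1911  0.0716] 0.0035
hole2 [ 0.5165 -0.2155  0.0718] 0.0034
edgeL [ 0.5454 -0.1325  0.068 ] 0.0047
edgeR [ 0.5863 -0.2208  0.0684] 0.0098
[ 0.40817047 -0.01334349  0.80227825] [ 1.16524195 -0.07769768  0.65930364]
```

Best fit: tab at about (0.485, -0.212), sliding direction 24.9°. Next I turn the tool by 39.4° so the fingers close along the slide, then cross over at the present height.

```bash
python3 -m crank '[[[0,0,0],0.98],[[0,0,0],0.98],[[0,0,0],0.98],[[0,0,0],0.98],[[0,0,0],1],[[-1,0,0],0],[[-1,0,0],0],[[-1,0,0],0],[[-1,0,0],0],[[-1,0,0],0],[[-1,0,0],0],[[-1,0,0],0]]' 1 40
python3 -m crank '[[[-1,0,0],0],[[-1,0,0],0],[[-1,0,0],0],[[-1,0,0],0],[[-1,0,0],0],[[-1,0,0],0],[[-1,0,0],0],[[-1,0,0],0],[[-1,0,0],0],[[-1,0,0],0],[[-1,0,0],0],[[0,0,0],0]]'
cat >> h.py <<'E'
def go(tx,ty,tz):
    from bench import sensors
    from scipy.spatial.transform import Rotation as R
    s=sensors.read_state();M=R.from_quat(s["eef_rot"]).as_matrix()
    print(s["time"],s["ee_pos"],"tool y angle",np.degrees(np.arctan2(M[1,1],M[0,1])),"units",(M.T@(np.array([tx,ty,tz])-s["ee_pos"])/.03).round(3),s["ft_force"].round(1) if hasattr(s["ft_force"],"round") else s["ft_force"],s["width"])
E
python3 -c "from h import *;go(.485,-.212,.15)"
```

```text
time: 1.6
ee_pos: [0.3599, 0.3716, 0.2223]
eef_rot: [0.538, 0.843, -0.0, -0.0]
ft_force: [0.2, -0.8, 0.3]
width: 0.087
grip_force: 0.0
time: 3.1
ee_pos: [0.4991, 0.0711, 0.2223]
eef_rot: [0.539, 0.842, -0.0, 0.0]
ft_force: [0.6, 0.9, 0.2]
width: 0.0869
grip_force: 0.0
3.1 [0.49914389 0.07109062 0.22229727] tool y angle 24.704484378794458 units [-8.374 -4.371  2.417] [0.6 0.9 0.2] 0.08685056933042772
```

```bash
python3 -m crank '[[[-0.93,-0.4,0],0],[[-0.93,-0.4,0],0],[[-0.93,-0.5,0],0],[[-0.93,-0.5,0],0],[[-0.93,-0.5,0],0],[[-0.93,-0.5,0],0],[[-0.93,-0.5,0],0],[[-0.93,-0.5,0],0],[[-0.93,-0.57,0],0],[[0,0,0.8],0],[[0,0,0.8],0],[[0,0,0.8],0]]'
python3 - <<'E'
from h import *
go(.485,-.212,.09)
for n in("top","scene"):
    cv2.imwrite(f"pics/{n}1.png",vision.camera(n)[:,:,::-1])
a=cv2.imread("pics/top1.png")[120:270,295:445]; b=cv2.imread("pics/scene1.png")[150:300,125:275]
cv2.imwrite("pics/crop1.png",np.hstack([cv2.resize(x,None,fx=2.6667,fy=2.6667,interpolation=cv2.INTER_CUBIC) for x in(a,b)]))
E
```

```text
time: 4.6
ee_pos: [0.4858, -0.2084, 0.1495]
eef_rot: [0.537, 0.843, 0.0, -0.0]
ft_force: [0.1, 0.6, 0.3]
width: 0.0871
grip_force: 0.0
4.6 [ 0.48578299 -0.20840206  0.14951425] tool y angle 24.983133715402158 units [-0.099 -0.074  1.984] [0.1 0.6 0.3] 0.08710488969149209
```

View pics/crop1.png

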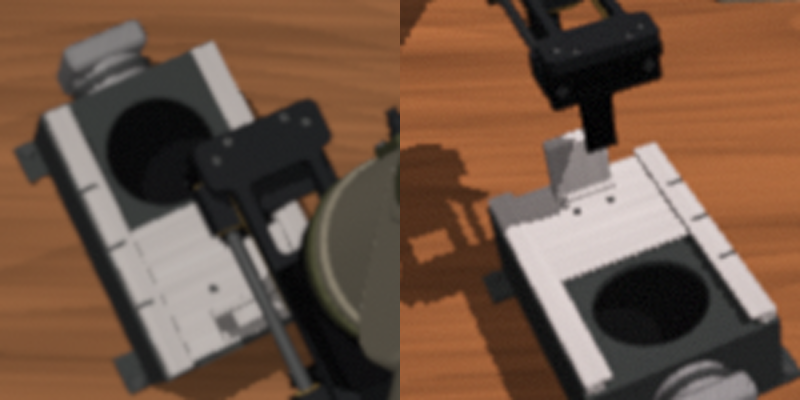

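The finger straddles the tab from the front. In the scene crop the front finger's tip edge is at (584,148)-(615,145), and the tab's top edge runs from about (545,143) to (600,132). I'll use the finger's known position to check the scene camera's offset.

```bash
python3 - <<'E'
from h import *
d=np.array([np.cos(np.radians(25)),np.sin(np.radians(25)),0]);l=np.array([-d[1],d[0],0])
T=np.array([.4858,-.2084,.1495])
s1=lambda u,v:(125+(u-400)/2.6667,150+v/2.6667)
for n,uv in [("tip edge",(600,147))]:
    p=pl("scene",s1(*uv),T[2]);q=p-T;print(n,p,"along",q@d,"lat",q@l)
# old picture tab top, face edge and its ends
for n,uv in [("tab front top",(521,30)),("endA",(492,38)),("endB",(550,22))]:
    p=pl("scene",s(*uv),.126);q=p-T;print(n,p,"along",q@d,"lat",q@l)
E
```

```text
tip edge [ 0.5375 -0.1852  0.1495] along 0.056660856262179 lat -0.0008230234727438707
tab front top [ 0.4952 -0.2099  0.126 ] along 0.007885365805533428 lat -0.005332073340917536
endA [ 0.503  -0.2301  0.126 ] along 0.006417677657257195 lat -0.026935913080635327
endB [ 0.4874 -0.1893  0.126 ] along 0.009522101258505992 lat 0.016634289513614904
```

Scene camera agrees with the finger. The tab is within about 3 mm along the slide and 5 mm sideways, so I descend and grip.

```bash
python3 -m crank '[[[-0.15,0,0.5],0],[[0,0,0.5],0],[[0,0,0.5],0],[[0,0,0.45],0],[[0,0,0],0]]'
python3 -m crank '[[[0,0,0],0],[[0,0,0],0],[[0,0,0],0],[[0,0,0],0],[[0,0,0],0],[[0,0,0],0],[[0,0,0],0],[[0,0,0],0]]' 0 30
```

```text
time: 5.32
ee_pos: [0.4869, -0.2134, 0.0909]
eef_rot: [0.538, 0.843, -0.0, -0.001]
ft_force: [-0.8, -0.5, -0.0]
width: 0.0872
grip_force: 0.0
time: 6.32
ee_pos: [0.4876, -0.2136, 0.092]
eef_rot: [0.538, 0.843, 0.0, -0.0]
ft_force: [-0.6, -0.1, -0.1]
width: 0.0151
grip_force: 0.0
```

```bash
python3 -m crank '[[[0,0,0],0],[[0,0,0],0],[[0,0,0],0],[[0,0,0],0]]'
```

```text
time: 6.82
ee_pos: [0.4877, -0.2135, 0.092]
eef_rot: [0.538, 0.843, 0.0, 0.0]
ft_force: [1.4, 0.3, 0.1]
width: 0.0122
grip_force: 30.0
```

Gripped at 12 mm, the tab's thickness. Now slide 45 mm along tool y.

```bash
python3 -m crank '[[[0,0.25,0],0],[[0,0.25,0],0],[[0,0.25,0],0],[[0,0.25,0],0],[[0,0.25,0],0],[[0,0.25,0],0],[[0,0,0],0],[[0,0,0],0]]'
python3 -c "from h import *;go(.4877+.045*np.cos(np.radians(25)),-.2135+.045*np.sin(np.radians(25)),.092)"
```

```text
time: 7.82
ee_pos: [0.5284, -0.194, 0.092]
eef_rot: [0.538, 0.843, 0.0, -0.0]
ft_force: [-2.2, 5.8, 3.8]
width: 0.0118
grip_force: 30.0
7.825 [ 0.52837831 -0.19403201  0.0919915 ] tool y angle 24.952437350836778 units [-0.015 -0.003 -0.   ] [-2.2  5.8  3.8] 0.011827685025534449
```

Moved 45 mm with little residual force. Release, wait, then lift clear and look.

```bash
python3 -m crank '[[[0,0,0],0],[[0,0,0],0],[[0,0,0],0],[[0,0,0],0],[[0,0,0],0],[[0,0,0],0],[[0,0,0],0],[[0,0,0],0],[[0,0,0],0],[[0,0,0],0]]' 1
python3 -m crank '[[[0,0,-0.5],0],[[0,0,-1],0],[[0,0,-1],0],[[0,0,-1],0],[[0,0,-1],0],[[0,-1,0],0],[[0,-1,0],0],[[0,-1,0],0],[[0,-1,0],0],[[0,-1,0],0],[[0,0,0],0],[[0,0,0],0]]'
python3 - <<'E'
from h import *
for n in("top","scene"):
    cv2.imwrite(f"pics/{n}2.png",vision.camera(n)[:,:,::-1])
a=cv2.imread("pics/top2.png")[120:270,295:445]; b=cv2.imread("pics/scene2.png")[190:340,145:295]
cv2.imwrite("pics/crop2.png",np.hstack([cv2.resize(x,None,fx=2.6667,fy=2.6667,interpolation=cv2.INTER_CUBIC) for x in(a,b)]))
A,B=[cv2.imread(f"pics/scene{i}.png")[185:305,315:440].astype(int) for i in(0,2)];print("narrow diff",abs(A-B).mean(),abs(A-B).max())
E
```

```text
time: 9.07
ee_pos: [0.5284, -0.1946, 0.092]
eef_rot: [0.538, 0.843, 0.0, -0.0]
ft_force: [0.1, 0.4, -0.4]
width: 0.0867
grip_force: 0.0
time: 10.58
ee_pos: [0.3929, -0.2577, 0.2277]
eef_rot: [0.538, 0.843, 0.0, 0.001]
ft_force: [0.3, 0.1, 0.0]
width: 0.0871
grip_force: 0.0
narrow diff 2.242977777777778 8
```

View pics/crop2.png

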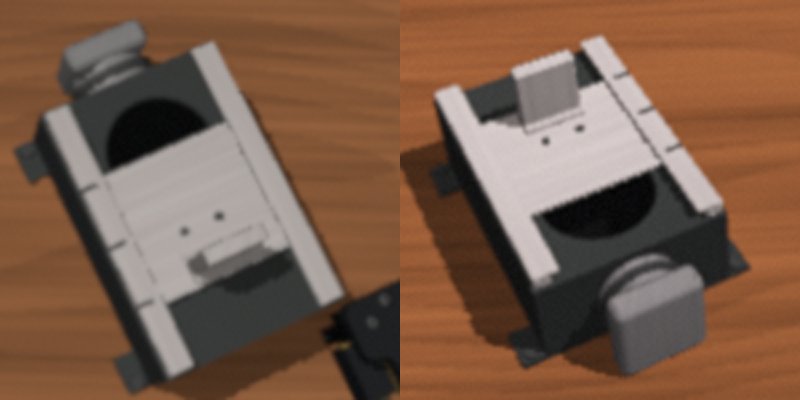

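The plate's front edge now crosses (161,150) in the top crop, which is the port's centre. The port is half covered, the narrow inlet is unchanged and the gripper is clear.

```bash
python3 -c "from bench import r;print(r.close_job())"
```

```text
the job is handed in; nothing more can be done
None
```

The wide inlet's shutter is released at its middle stop, with half the port covered in the last pictures. The narrow inlet's shutter looks unmoved, the gripper was clear, and I handed the job in at about 10.7 s; no verdict came back.

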